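# Clamp a sediment sample bottle on the shaker deck

### The job

Put the blue-capped sample bottle upright into the bay of the bottle clamp, setting it down rather than dropping it, then turn the red wing knob clockwise until the spring pad holds the bottle firmly against the stop with about 12 N, and let go. The bottle is thin-walled, so do not crush it by overtightening; do not knock the green glass guard right beside the wings, and leave the other things on the bench where they are.

Things in the scene. Friction and masses are not known exactly. Their poses are not given: they have to be found in the camera images.
- bottle: the bottle to clamp: white, square, 60 x 60 mm, 78 mm high to the shoulder, with a round BLUE ribbed cap 50 mm across its ribs (46 mm core) 90 to 112 mm above the underside; about 0.3 kg (0.24 to 0.36). Origin: centre of the underside; z up, x and y square to its sides (all four alike). Best taken by the cap from above.
- clamp: bottle clamp fixed to the bench: grey base plate 110 x 220 x 8 mm. Origin on the bench, z up. From -y to +y: blue cam housing (60 x 62 mm, y -124 to -62 mm, top 62 mm above the bench) under the wing knob; spring pad; bay; adjustable aluminium stop 56 mm wide, top at 58 mm. The stop's face lies anywhere from y = 22.5 to 31.5 mm and is not measured.
- bay (a point): bay floor point, 8 mm above the bench, at x = 0, y = -10.5 mm in the clamp's frame, axes as the clamp's. A bottle centred here, square to the clamp (any side to the pad), clears pad and stop by about 3 mm while the knob is as at the start. Two rails 12 mm high along y flank the bay, inner faces at x = -34 and +34 mm.
- pad: black pad, 44 mm wide, 30 mm high, centred 40 mm above the bench. Origin: centre of the front face that meets the bottle; axes as the clamp's. At y = -45 mm with the knob fully back; moves along +y 12 mm per rad of turn. A 6 N/mm spring backs it: once the bottle meets the stop, force grows about 70 N per rad of turn. 6 to 18 N holds well, over 24 N crushes.
- wing: red wing knob on a vertical axis at x = 0, y = -90 mm in the clamp's frame: upright flat bar 56 mm long, 8 mm thick, 72 to 104 mm above the bench, on a steel hub 24 mm across (62 to 72 mm). Origin: on the axis, 62 mm above the bench; x along the wings, z up. Fully back, x points +50 degrees (counter-clockwise from above) from the clamp's x; it starts 0 to 0.1 rad clockwise of that.
- wing_grip (a point): point on the knob's axis, 92 mm above the bench, where to pinch the wings' flat faces; axes as the knob's. Clockwise (from above) tightens, and the knob stays where left. Free turning takes up to 0.30 N m of friction (less shows when standing still after a step); each N of pad force adds 0.012 N m to that: 0.14 more at 12 N. From fully back the bottle meets the stop at 0.62 to 1.38 rad; end of travel 1.95.
- guard: fixed upright green glass guard, 3 mm thick, 100 mm long along the clamp's y, 8 to 108 mm above the bench, on the clamp's -x side of the knob. Origin: centre of its lower edge. Its near face is 33 mm from the knob's axis, 5 mm beyond the wing tips' sweep (28 mm): open the fingers only partly there (backs within 25 mm of the wing's faces).
- bottle_b: another sample bottle like the first but with a white cap; a bystander. Origin: centre of the underside.
- bottle_c: another white-capped sample bottle; a bystander. Origin: centre of the underside.
- sieve: steel sieve 100 mm across, 45 mm high; a bystander. Origin: centre of the underside.
- tape: roll of yellow tape 80 mm across, 25 mm high, lying flat; a bystander. Origin: centre of the underside.
- scoop: steel spoon lying on the bench; a bystander. Origin on the bench under its middle.
- cylinder: glass measuring cylinder 150 mm tall, foot 56 mm across; a bystander. Origin: centre of the foot.
Not all that is in view belongs to the job. What is shaped like the bottle but pink or turquoise is not meant.

How it is judged:
By the outcome, as a careful person would: the job done as asked, in the order asked, and still so for the second after the job is handed in, with the robot touching nothing.
It also fails if it takes over 72 s, if anything falls off the work surface, if the arm or the gripper's body presses on something with over 40 N, if the wrist force passes 120 N, or if a joint passes its speed limit or range.

### The arm

A 6-joint arm with a two-finger parallel gripper is mounted at the origin on the work surface. World frame = base frame: x ahead of the robot, y to its left, z up, the work surface at z = 0. Lengths are in mm, angles in degrees, forces in N, time in s.
With the tool pointing down it reaches from about 350 to 850 mm from the base axis. Payload 8.1 kg.
Tool frame: the origin (TCP) lies on the centre line of the jaws, within the pads' length; the fingertips stand 19 mm ahead of it and the grasp point (between the pads) is the TCP; z points along the fingers, y is the direction in which the jaws open and shut (so a half turn about z gives the same grasp; the last joint's range is limited). The gripper opens to 85 mm and grips with 20 to 120 N. Pads are 22 mm wide; open, the fingers measure 114 mm over their backs; the gripper's body (76 mm by 85 mm) begins 54 mm behind the grasp point. The pads swing forward as they close: fully open they stand 13 mm farther back than shut.
Start: joints at [-78.174, 7.471, 85.268, -0, 87.261, -4.893], TCP at [172.626, -574.635, 250.292] pointing down, gripper open.
Joint ranges: [-169.43, 169.43], [-51.17, 129.36], [1.28, 143.12], [-76.62, 256.62], [0, 156.53], [-152.29, 152.29]. Speed limits (degrees/s): [136.94, 136.94, 159.86, 180, 180, 180].

### API

Orientations are given as [roll, pitch, yaw] about the fixed x, y, z axes, in that order (R = Rz(yaw) Ry(pitch) Rx(roll)).
In Python, from bench import r, viewer gives the robot as it stands.
- The arm moves only by the tool carry_out, never from a script. Its argument "commands" is a list that holds one entry, the list of rows, each a list of 7 numbers: the finger opening in mm, from 0 to 85.4, then the shift along the tool's x, y, z in mm, then the turn, a rotation vector about the tool's x, y, z in degrees. A call has 1 to 5 rows; each row is the pose to reach, as a shift and turn from the pose commanded when the call began, along the tool's axes at that moment; what a row does not reach only later rows make up. A row lasts 1/8 s, in which the tool goes at most 62.5 mm and 10.7 degrees, less where a joint would pass 70% of its speed; a pose out of reach is approached as far as the arm can. A call with a gripper value outside its range is refused whole. The fingers move at their own pace and stop on an object; "grip_force" is the grip in N (left out, the last holds). Time passes only in rows, so rows that repeat a pose let the fingers close. It gives the time, the measured TCP pose, the force and the opening at its end, in the units of the state.
- r.sense(): the state, without advancing time (a new reading comes with each control period).
- viewer.snapshot(name): name is "scene" or "top" or "wrist"; returns the picture (384x512x3 uint8, red, green, blue); there is no depth.
- viewer.calibration(name): a dict with "camera_matrix" (3x3 intrinsics, pixels), "rvec" (rotation vector, rad) and "tvec" (3), from world to camera coordinates, as OpenCV has them. Camera axes: x right, y down, z forward; pixel columns grow to the right and rows downward; lengths in mm; the calibration is good to about 2 mm. A picture is of the moment at which its call begins: read the wrist's pose just before it. calibration takes no time and is no camera call; for the wrist camera it gives the pose at the moment of the call.
- r.hand_in(): hands the job in, once; it reports no verdict.
The state is a dict: "time": time; "joint_pos": joint angles; "qd": joint speeds; "joint_efforts": joint torques, N m; "tool_pos": TCP position; "tcp_rot": TCP orientation; "ft_force": force on the tool from outside, world axes, zero at the start; "wrist_torque": the same for the moment, N m; "finger_gap": finger opening in mm.
Only numpy, scipy, OpenCV 4.12 (cv2) and the standard library are available. Lean on these libraries where they do the work, as an engineer would, in place of code of your own. Each camera call takes 0.05 s, during which the arm holds its last target. There are 200 camera calls.

## Working session

There is one attempt and no reset: what is moved stays moved. The work goes in short steps, Python scripts to look and compute and a tool call to move; the robot and the scene stay as the last step left them, time stands still between calls to the robot, and variables do not carry over. Pictures are saved under pics/ and viewed, about 8 in all and at most 12, crops included, and the job is handed in when it is done.

Besides the shell and the picture viewer there is one more tool, called after "Request:" as name(argument=value, ...) on one line, values as JSON. carry_out: Moves the arm, as the interface text tells. Its arguments: {"type":"object","properties":{"commands":{"type":"array","items":{"type":"array","items":{"type":"array","items":{"type":"number"}}}},"grip_force":{"type":"number"}},"required":["commands"]}

```bash
mkdir -p pics; cat > h.py <<'E'
import cv2, numpy as np
from bench import r, viewer
def cam(n):
    c=viewer.calibration(n); K=np.array(c["camera_matrix"],float); R=cv2.Rodrigues(np.array(c["rvec"],float))[0]; t=np.array(c["tvec"],float).ravel()
    return K,R,t
def ray(n,uv,c=None):
    K,R,t=c or cam(n); d=R.T@np.linalg.solve(K,[uv[0],uv[1],1]); return -R.T@t, d/np.linalg.norm(d)
def onz(n,uv,z,c=None):
    o,d=ray(n,uv,c); return o+d*(z-o[2])/d[2]
def proj(n,p,c=None):
    K,R,t=c or cam(n); q=K@(R@np.array(p,float)+t); return q[:2]/q[2]
def meet(a,b):
    (o1,d1),(o2,d2)=a,b; s=np.linalg.lstsq(np.c_[d1,-d2],o2-o1,rcond=None)[0]
    p,q=o1+d1*s[0],o2+d2*s[1]; return (p+q)/2,np.linalg.norm(p-q)
def save(n,im): cv2.imwrite(f"pics/{n}.png",im[...,::-1])
E
python3 - <<'E'
from h import *
np.set_printoptions(precision=1,suppress=True)
ims=[]
for n in("scene","top"):
    im=viewer.snapshot(n); np.save(f"pics/{n}0.npy",im); ims.append(im); print(n,ray(n,(256,192)))
save("a_scene",cv2.resize(ims[0],(800,600),interpolation=cv2.INTER_CUBIC))
save("a_top",cv2.resize(ims[1],(800,600),interpolation=cv2.INTER_CUBIC))
print(r.sense())
E
```

```text
scene (array([1005.7, -575. ,  575.6]), array([-0.5,  0.6, -0.6]))
top (array([ 453. ,   -2.3, 1387.2]), array([ 0.1, -0. , -1. ]))
{'time': 0.1, 'joint_pos': array([-78.2,   7.5,  85.3,   0. ,  87.3,  -4.9]), 'qd': array([-0. , -0.1, -0.1, -0. , -0.1, -0.1]), 'joint_efforts': array([  0. , -57.1, -50.2,  -0. ,   0. ,   0. ]), 'tool_pos': array([ 172.5, -574.2,  249.3]), 'tcp_rot': array([-179.9,   -0. ,   16.7]), 'ft_force': array([ 0.6,  0.1, -0.2]), 'wrist_torque': array([ 0. ,  0. , -0.1]), 'finger_gap': 85.23677394174337}
```

View pics/a_scene.png

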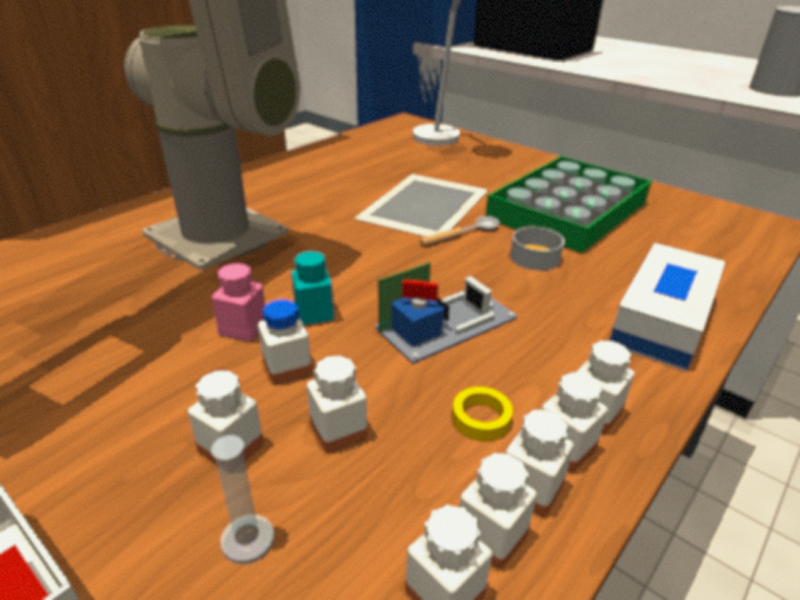

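View pics/a_top.png

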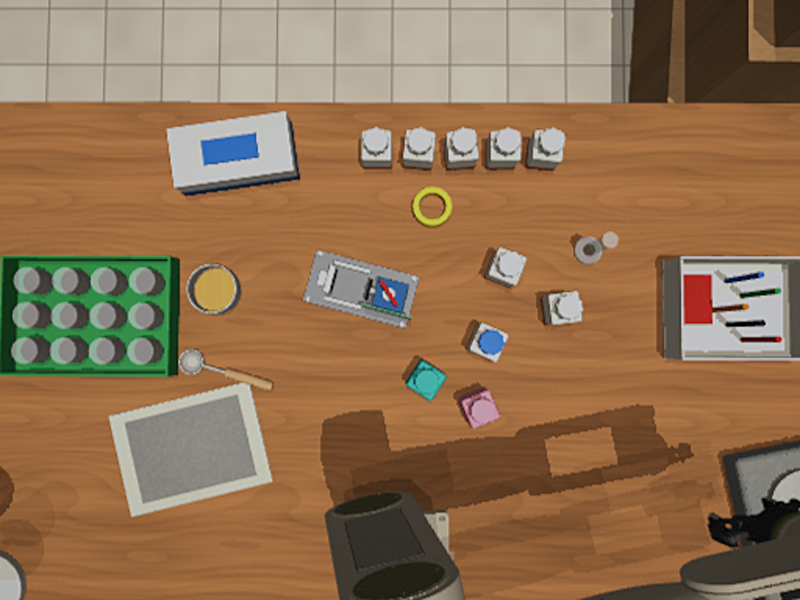

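The pictures (display pixels, 800x600) show the blue-capped bottle at top (489,342) and scene (283,335). The clamp is at top (360,290) with the red wing at (389,292), the guard on its near side and the bay to its left. Next I'll measure these.

```bash
python3 - <<'E'
from h import *
np.set_printoptions(precision=1,suppress=True)
I={n:np.load(f"pics/{n}0.npy") for n in("scene","top")}
s=.64
box={("cap","top"):(440,310,535,375),("cap","scene"):(255,295,305,330),("red","top"):(370,270,415,315),("red","scene"):(395,270,445,300),("hous","top"):(360,265,420,320)}
def cen(k,n):
    x0,y0,x1,y1=[int(v*s) for v in box[k,n]]; c=I[n][y0:y1,x0:x1]; h=cv2.cvtColor(c,cv2.COLOR_RGB2HSV)
    H,S,V=[h[...,i].astype(int) for i in range(3)]
    m=((H<8)|(H>172))&(S>150)&(V>80) if k=="red" else (H>100)&(H<130)&(S>120)&(V>50)
    m=m.astype(np.uint8); k2,l,st,ce=cv2.connectedComponentsWithStats(m); j=1+st[1:,4].argmax()
    ys,xs=np.nonzero(l==j); return np.array([xs.mean()+x0,ys.mean()+y0]),(xs+x0,ys+y0),st[j]
for k in("cap","red"):
    a,pa,sa=cen(k,"top"); b,pb,sb=cen(k,"scene"); print(k,a,sa,b,sb,meet(ray("top",a),ray("scene",b)))
    if k=="red":
        P=np.array([onz("top",p,104)[:2] for p in zip(*pa)]); print(P.mean(0)); w,v=np.linalg.eigh(np.cov(P.T)); print("wing ang",np.degrees(np.arctan2(*v[::-1,1])),np.sqrt(w*12))
    else: print(onz("top",a,112))
# plate: gray low-saturation, bounding rect
def rect(bx,f,z):
    x0,y0,x1,y1=[int(v*s) for v in bx]; h=cv2.cvtColor(I["top"][y0:y1,x0:x1],cv2.COLOR_RGB2HSV); m=f(*[h[...,i].astype(int) for i in range(3)]).astype(np.uint8)
    k,l,st,_=cv2.connectedComponentsWithStats(m); j=1+st[1:,4].argmax(); ys,xs=np.nonzero(l==j)
    P=np.array([onz("top",(a+x0,b+y0),z)[:2] for a,b in zip(xs,ys)],np.float32); R=cv2.minAreaRect(P); print(R,st[j]); print(cv2.boxPoints(R))
notwood=lambda H,S,V:((H>25)&(H<170)|(S<90))&(V>60)
rect((290,240,430,335),notwood,8)
rect((455,310,520,375),notwood,78)
save("b_crop",np.hstack([cv2.resize(I["top"][150:220,185:275],(720,560),interpolation=cv2.INTER_CUBIC)]))
E
```

```text
cap [314.  218.7] [ 25  13  17  16 188] [179.4 200.6] [  5   4  23  19 334] (array([ 451.1, -180.3,  102.9]), np.float64(0.6222619479431374))
[ 450.9 -179.3  112. ]
red [248.3 187.3] [ 7  8 11 16 43] [268.1 184.7] [  6   7  22  13 232] (array([544. ,  15.9,  91.3]), np.float64(0.33362132503147923))
[543.3  15.8]
wing ang -147.25416894567545 [ 7.1 55.9]
((558.6871948242188, 72.49383544921875), (222.43545532226562, 111.15541076660156), 75.41268920898438) [   9    7   74   50 2264]
[[476.9 -21.1]
 [584.5 -49.1]
 [640.5 166.1]
 [532.9 194.1]]
((451.69482421875, -177.27365112304688), (64.46749114990234, 61.36809158325195), 65.99028778076172) [  8   8  27  26 429]
[[ 410.6 -194.2]
 [ 466.6 -219.2]
 [ 492.8 -160.3]
 [ 436.8 -135.3]]
```

View pics/b_crop.png

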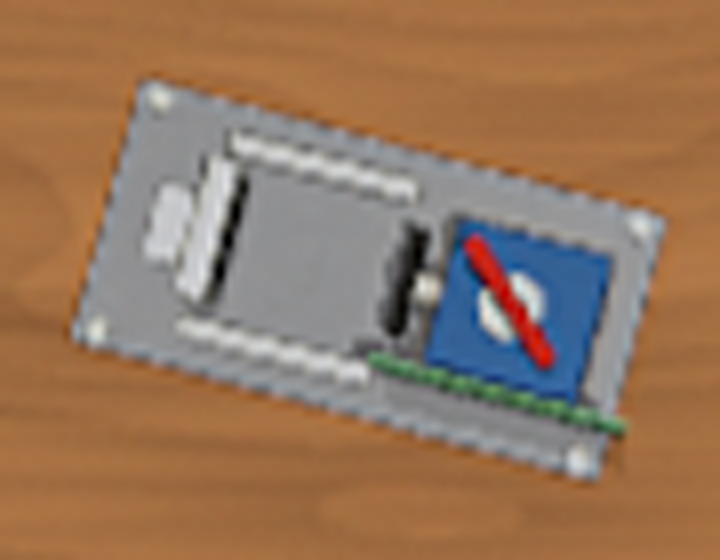

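Two views agree: cap at (451,-180) and about 103 mm high, knob axis at (544,16) and about 91 mm high. The clamp yaw is about -14.6° and the wing sits at about 33°. Moving above the bottle.

Request:
carry_out(commands=[[[75,47,-37,0,0,0,-6],[75,95,-74,0,0,0,-12],[75,142,-112,0,0,0,-18],[75,190,-149,0,0,0,-24],[75,237,-186,0,0,0,-30]]], grip_force=40)

```text
time: 0.72
tool_pos: [346.8, -326.4, 250.0]
tcp_rot: [-180.0, -0.0, 46.9]
ft_force: [0.6, -0.4, -1.1]
finger_gap: 74.8
```

```bash
cat >> h.py <<'E'
from scipy.spatial.transform import Rotation as Ro
def go(p,yaw):
    s=r.sense(); R=Ro.from_euler("xyz",s["tcp_rot"],degrees=True); T=Ro.from_euler("xyz",[180,0,yaw],degrees=True)
    print("at",np.round(s["tool_pos"],1),np.round(s["tcp_rot"],1),"gap",round(s["finger_gap"],1),"F",np.round(s["ft_force"],1),"t",round(s["time"],2))
    print("shift",np.round(R.inv().apply(np.array(p)-s["tool_pos"]),1),"turn",np.round((R.inv()*T).as_rotvec(degrees=True),1))
E
python3 -c "
from h import *
go((451,-180,250),66)"
```

```text
at [ 346.8 -326.4  250. ] [-180.    -0.    46.9] gap 74.8 F [ 0.6 -0.4 -1.1] t 0.72
shift [178.1 -24.    0. ] turn [ -0.   -0.  -19.1]
```

Request:
carry_out(commands=[[[75,60,-8,0,0,0,-7],[75,119,-16,0,0,0,-14],[75,178,-24,0,0,0,-19],[75,178,-24,0,0,0,-19]]])

```text
time: 1.23
tool_pos: [452.2, -178.6, 249.9]
tcp_rot: [-180.0, -0.1, 66.1]
ft_force: [-0.5, -0.6, 0.2]
finger_gap: 74.9
```

```bash
python3 - <<'E'
from h import *
np.set_printoptions(precision=1,suppress=True)
print(r.sense()["tool_pos"]); c=cam("wrist"); im=viewer.snapshot("wrist"); np.save("pics/w1.npy",im); save("c_w1",im)
print(-c[1].T@c[2]); print(proj("wrist",(451,-180,102),c))
h=cv2.cvtColor(im,cv2.COLOR_RGB2HSV); m=((h[...,0]>100)&(h[...,0]<130)&(h[...,1]>120)&(h[...,2]>50)).astype(np.uint8)
k,l,st,ce=cv2.connectedComponentsWithStats(m); j=1+st[1:,4].argmax(); print(ce[j],st[j],onz("wrist",ce[j],108,c))
E
```

```text
[ 452.2 -178.6  249.9]
[ 486.8 -101.   372.6]
[259.2 184.3]
[260.9 184.9] [ 237  162   49   47 1654] [ 453.1 -179.5  108. ]
```

View pics/c_w1.png

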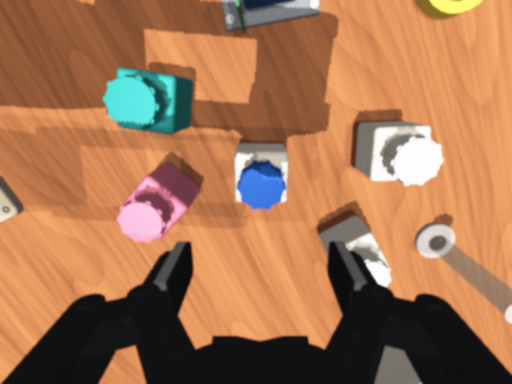

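The wrist view shows the blue cap at (261,185) and the bottle faces square to the image, with the front bottom edge at about row 142. I'll check the yaw from the bottle's edges while descending.

```bash
python3 - <<'E'
from h import *
np.set_printoptions(precision=1,suppress=True)
im=np.load("pics/w1.npy"); c=cam("wrist")
h=cv2.cvtColor(im,cv2.COLOR_RGB2HSV).astype(int)[120:225,220:305]
m=((h[...,1]<70)&(h[...,2]>90)).astype(np.uint8); k,l,st,_=cv2.connectedComponentsWithStats(m); j=1+st[1:,4].argmax(); m=l==j; print(st[j])
cols=[x for x in range(85) if m[:,x].sum()>8]; cols=cols[4:-4]
e=[(x+220,np.nonzero(m[:,x])[0][0]+120) for x in cols]
P=np.array([onz("wrist",p,0,c)[:2] for p in e]); v=cv2.fitLine(P.astype(np.float32),cv2.DIST_HUBER,0,.01,.01).ravel(); print("bottom edge ang",np.degrees(np.arctan2(v[1],v[0])),v[2:], e[0],e[-1])
ys,xs=np.nonzero(m); print([ (y+120,np.nonzero(m[y])[0][[0,-1]]+220) for y in range(24,90,8) if m[y].any()])
go((452,-179.7,104),66)
E
```

```text
[  14   23   54   60 1455]
bottom edge ang -25.300758 [ 457.4 -157.7] (238, np.int64(147)) (283, np.int64(145))
[(144, array([240, 282])), (152, array([236, 286])), (160, array([234, 287])), (168, array([235, 287])), (176, array([235, 287])), (184, array([235, 286])), (192, array([235, 286])), (200, array([236, 285]))]
at [ 451.3 -180.4  249.8] [-179.9   -0.    66. ] gap 75.1 F [-0.7 -0.8  0.2] t 1.27
shift [  0.9   0.5 145.8] turn [-0.1 -0.  -0. ]
```

Request:
carry_out(commands=[[[75,2,0.5,50,0,0,0],[75,2,0.5,100,0,0,0],[75,2,0.5,130,0,0,0],[75,2,0.5,146,0,0,0],[75,2,0.5,146,0,0,0]]])

```text
time: 1.9
tool_pos: [451.0, -181.1, 103.5]
tcp_rot: [-179.9, 0.0, 65.6]
ft_force: [0.5, 0.2, -0.2]
finger_gap: 74.7
```

```bash
python3 - <<'E'
from h import *
im=viewer.snapshot("wrist"); save("d_w2",im); go((452,-179.7,104),66)
E
```

```text
at [ 452.  -181.4  104.9] [180.    0.   65.7] gap 75.0 F [-0.3 -0.3  1. ] t 1.95
shift [ 1.5 -0.7  0.9] turn [ 0.   0.  -0.3]
```

View pics/d_w2.png

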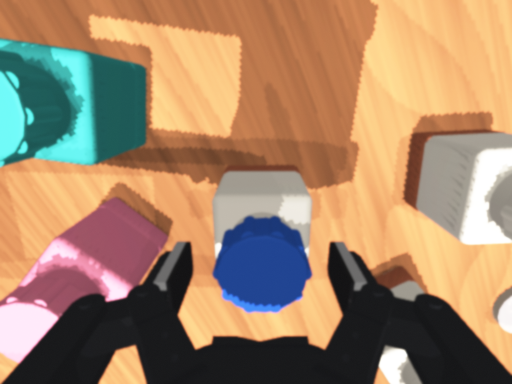

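Jaws at columns 193 and 330 straddle the cap, which is centred at (263,263). Closing.

Request:
carry_out(commands=[[[40,1,0,0,0,0,0],[40,1,0,0,0,0,0],[40,1,0,0,0,0,0],[40,1,0,0,0,0,0],[40,1,0,0,0,0,0]]], grip_force=50)

```text
time: 2.58
tool_pos: [453.4, -180.3, 106.2]
tcp_rot: [179.8, 0.0, 65.7]
ft_force: [-1.7, -0.4, 6.1]
finger_gap: 44.6
```

Request:
carry_out(commands=[[[40,0,0,-15,0,0,0],[40,0,0,-50,0,0,0],[40,0,0,-90,0,0,0],[40,0,0,-90,0,0,0]]])

```text
time: 3.08
tool_pos: [454.7, -180.9, 199.5]
tcp_rot: [179.5, 0.0, 65.7]
ft_force: [0.6, -0.3, -2.2]
finger_gap: 44.4
```

```bash
python3 - <<'E'
from h import *
go((563.7,92.9,190),75.4); r.sense
im=viewer.snapshot("wrist"); np.save("pics/w3.npy",im)
E
```

```text
at [ 454.7 -180.9  199.5] [179.5   0.   65.7] gap 44.4 F [ 0.6 -0.3 -2.2] t 3.08
shift [294.4 -13.3   9.2] turn [ 0.5  0.1 -9.7]
```

```bash
python3 -c "
from h import *
save('e_w3',np.load('pics/w3.npy'))"
```

```text
(no output)
```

View pics/e_w3.png

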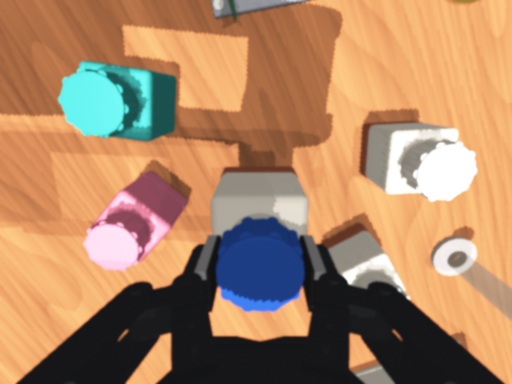

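The bottle is held, upright and square to the tool, with its bottom edge level at row ~170. I'll raise it and go part way, so the wrist camera can see the bay.

Request:
carry_out(commands=[[[40,30,-1,-60,0,0,-2],[40,80,-3,-75,0,0,-4],[40,130,-5,-75,0,0,-6],[40,180,-7,-75,0,0,-8],[40,180,-7,-75,0,0,-10]]])

```text
time: 3.75
tool_pos: [519.9, -9.5, 267.7]
tcp_rot: [-179.8, -0.0, 76.0]
ft_force: [-0.6, -0.8, -2.2]
finger_gap: 44.4
```

Request:
carry_out(commands=[[[40,0,0,0,0,0,0],[40,0,0,0,0,0,0]]])

```text
time: 4.0
tool_pos: [519.5, -13.7, 268.7]
tcp_rot: [-179.9, 0.0, 75.6]
ft_force: [-0.2, 0.5, -2.2]
finger_gap: 44.1
```

```bash
python3 - <<'E'
from h import *
go((563.7,92.9,265),75.4); c=cam("wrist")
im=viewer.snapshot("wrist"); np.save("pics/w4.npy",im); np.savez("pics/c4.npz",K=c[0],R=c[1],t=c[2]); save("f_w4",cv2.resize(im,(800,600),interpolation=cv2.INTER_CUBIC))
xd=np.array([np.cos(np.radians(-14.6)),np.sin(np.radians(-14.6)),0]); yd=np.array([-xd[1],xd[0],0]); ax=np.array([543.7,15.9,0])
for nm,p in dict(bay=(0,79.5,8),stopface=(0,115,58),railL=(-34,79.5,20),railR=(34,79.5,20),hous=(30,28,62)).items():
    print(nm,proj("wrist",ax+xd*p[0]+yd*p[1]+[0,0,p[2]],c)/.64)
E
```

```text
at [519.5 -13.7 268.7] [-179.9    0.    75.6] gap 44.1 F [-0.2  0.5 -2.2] t 4.0
shift [114.2  16.4   3.6] turn [-0.1  0.   0.2]
bay [425.86871831 109.68562791]
stopface [429.97920696  46.80749397]
railL [383.40918731 108.28352771]
railR [469.62838252 108.581309  ]
hous [468.50279325 179.82226978]
```

View pics/f_w4.png

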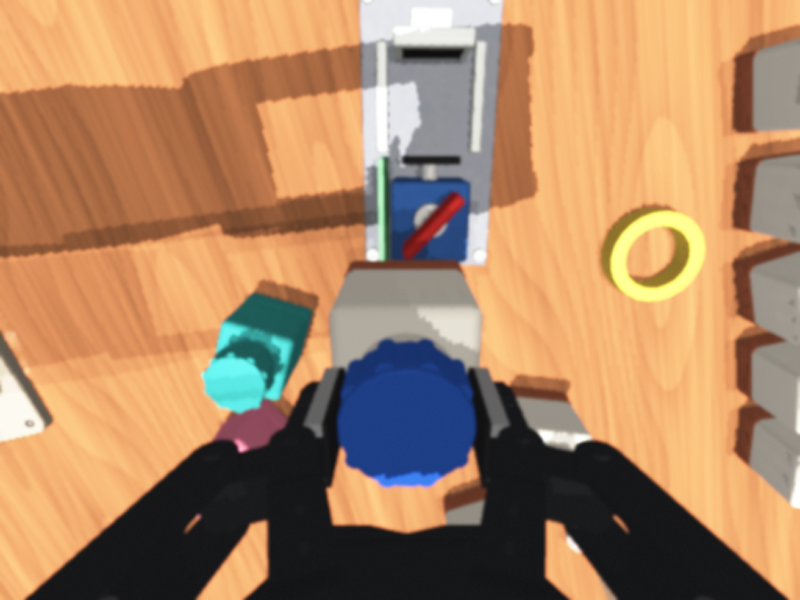

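The wrist view shows the clamp almost square to the image. Display pixels: wing (433,227), bay floor centre about (430,110), rails at columns ~383 and ~477, pad front at row ~157, stop face at row ~55. I'll measure all of these by rays.

```bash
python3 - <<'E'
from h import *
np.set_printoptions(precision=1,suppress=True)
im=np.load("pics/w4.npy"); z=np.load("pics/c4.npz"); c=(z["K"],z["R"],z["t"]); h=cv2.cvtColor(im,cv2.COLOR_RGB2HSV).astype(int); H,S,V=h[...,0],h[...,1],h[...,2]
print("cam",-c[1].T@c[2])
def comp(m,x0,y0,x1,y1):
    x0,y0,x1,y1=[int(v*.64) for v in(x0,y0,x1,y1)]; k,l,st,_=cv2.connectedComponentsWithStats(m[y0:y1,x0:x1].astype(np.uint8)); j=1+st[1:,4].argmax(); ys,xs=np.nonzero(l==j); return np.c_[xs+x0,ys+y0]
def W(P,zz): return np.array([onz("wrist",p,zz,c)[:2] for p in P],np.float32)
red=W(comp(((H<8)|(H>172))&(S>150)&(V>70),395,185,470,262),104); w,v=np.linalg.eigh(np.cov(red.T)); print("wing",red.mean(0),cv2.minAreaRect(red),np.degrees(np.arctan2(v[1,1],v[0,1])))
hb=comp((H>100)&(H<130)&(S>110)|(((H<8)|(H>172))&(S>150)),390,170,475,258); print("housing",cv2.minAreaRect(W(hb,62)))
# row profiles: transitions in plate
for y in (50,60,90,115,140):
    yy=int(y*.64); print(y,"V",V[yy,228:325:1].tolist() if y in(60,115) else "", "S edges",np.nonzero(S[yy,220:330]<75)[0][[0,-1]]+220)
xx=int(431*.64); print("col",xx,V[5:115,xx].tolist())
E
```

```text
cam [541.   68.7 391.3]
wing [545.   17.1] ((544.08740234375, 16.8179988861084), (53.42658615112305, 10.36646556854248), 33.11954879760742) -146.9390935892245
housing ((545.1325073242188, 15.209735870361328), (58.841400146484375, 58.16185760498047), 75.58710479736328)
50 V  S edges [231 319]
60 V [161, 156, 143, 134, 139, 150, 153, 154, 152, 153, 152, 149, 149, 178, 213, 230, 234, 231, 213, 172, 140, 129, 125, 121, 117, 108, 103, 102, 100, 94, 91, 89, 89, 91, 92, 92, 92, 90, 90, 90, 91, 91, 91, 91, 90, 90, 90, 90, 90, 90, 89, 89, 90, 90, 92, 92, 92, 90, 89, 89, 91, 92, 90, 88, 84, 85, 95, 109, 119, 125, 133, 143, 145, 133, 118, 132, 178, 218, 231, 233, 230, 215, 183, 159, 154, 155, 155, 155, 154, 150, 140, 146, 160, 169, 169, 170, 170] S edges [231 319]
90 V  S edges [232 317]
115 V [247, 247, 242, 227, 217, 228, 235, 237, 237, 237, 237, 237, 241, 251, 254, 255, 255, 255, 254, 236, 199, 216, 232, 235, 235, 235, 235, 235, 235, 235, 235, 235, 235, 236, 236, 236, 236, 235, 232, 225, 195, 165, 152, 151, 151, 150, 150, 150, 150, 152, 152, 151, 153, 152, 153, 153, 152, 152, 150, 150, 150, 151, 151, 152, 152, 153, 153, 154, 154, 153, 153, 146, 132, 132, 169, 209, 228, 232, 229, 215, 184, 160, 155, 155, 154, 153, 153, 150, 147, 157, 168, 175, 178, 180, 179, 178, 178] S edges [232 316]
140 V  S edges [232 315]
col 275 [249, 254, 255, 255, 255, 255, 255, 255, 255, 255, 255, 255, 251, 245, 241, 239, 239, 239, 239, 240, 239, 236, 227, 198, 157, 107, 61, 31, 18, 16, 19, 36, 65, 90, 104, 118, 137, 150, 153, 154, 154, 154, 153, 153, 152, 152, 151, 152, 152, 152, 151, 154, 155, 154, 153, 154, 153, 153, 153, 153, 152, 151, 151, 149, 150, 151, 150, 150, 150, 151, 152, 151, 151, 151, 151, 151, 150, 151, 150, 151, 152, 152, 152, 152, 152, 153, 153, 153, 152, 153, 153, 153, 151, 142, 113, 65, 34, 30, 38, 75, 135, 179, 197, 202, 204, 203, 203, 200, 188, 158]
```

```bash
python3 - <<'E'
from h import *
np.set_printoptions(precision=1,suppress=True)
z=np.load("pics/c4.npz"); c=(z["K"],z["R"],z["t"])
L=[onz("wrist",p,20,c)[:2] for p in((247,38),(247.5,73))]; Rr=[onz("wrist",p,20,c)[:2] for p in((303.8,38),(302.3,73))]
ang=[np.degrees(np.arctan2(*(q[0]-q[1])[::-1])) for q in(L,Rr)]; print("rail dirs",ang)
a=np.radians(75.5); yd=np.array([np.cos(a),np.sin(a)]); xd=np.array([yd[1],-yd[0]]); ax=np.array([545,17])
f=lambda p:(np.array([(p-ax)@xd,(p-ax)@yd-90]))
print("railsL",[f(p) for p in L],"R",[f(p) for p in Rr])
print("stop",f(onz("wrist",(275,29),58,c)[:2]),"pad",f(onz("wrist",(275,98.8),55,c)[:2]))
pl=[f(onz("wrist",(u,v),8,c)[:2]) for u,v in((231,38),(319,38),(232,73),(316,73))]; print("plate",pl)
# bottle in hand: front lower edge, rows in cols
im=np.load("pics/w4.npy"); h=cv2.cvtColor(im,cv2.COLOR_RGB2HSV).astype(int)
e=[]
for x in range(232,292,3):
    col=h[164:190,x,1]; k=np.nonzero(col<90)[0]; e.append((x,164+k[0]))
s=r.sense(); P=np.array([onz("wrist",p,s["tool_pos"][2]-104,c)[:2] for p in e],np.float32); v=cv2.fitLine(P,cv2.DIST_HUBER,0,.01,.01).ravel()
print(e[0],e[-1],"edge ang",np.degrees(np.arctan2(v[1],v[0])), "tool",s["tcp_rot"][2],s["tool_pos"])
t=np.radians(s["tcp_rot"][2]); print("fwd of tcp",(P.mean(0)-s["tool_pos"][:2])@[np.cos(t),np.sin(t)])
bay=ax+79.5*yd; print("bay",bay); go((*bay,265),75.5)
E
```

```text
rail dirs [np.float64(75.6399777208488), np.float64(75.79531733272987)]
railsL [array([-32.4,  22.5]), array([-32.3, -16. ])] R [array([35.3, 22.6]), array([ 35.5, -15.9])]
stop [-1.  24.5] pad [  0.5 -45.8]
plate [array([-52.6,  24.5]), array([55.7, 24.6]), array([-52.6, -15.3]), array([ 54.7, -15.1])]
(232, np.int64(172)) (289, np.int64(166)) edge ang -16.334564 tool 75.60015981337033 [519.6 -13.8 268.9]
fwd of tcp 28.031759038164708
bay [564.9  94. ]
at [519.6 -13.8 268.9] [-180.     0.    75.6] gap 44.4 F [-0.5  0.5 -2.7] t 4.05
shift [115.6  17.1   3.9] turn [-0.   0.   0.1]
```

Request:
carry_out(commands=[[[40,58,9,0,0,0,-1],[40,116,18,0,0,0,-1],[40,116,18,50,0,0,-1],[40,116,18,100,0,0,-1],[40,116,18,100,0,0,-1]]])

```text
time: 4.68
tool_pos: [562.4, 94.1, 164.2]
tcp_rot: [-179.4, 0.2, 76.6]
ft_force: [-0.3, -0.7, -0.7]
finger_gap: 44.2
```

Request:
carry_out(commands=[[[40,0,0,10,0,0,0],[40,0,0,10,0,0,0]]])

```text
time: 4.92
tool_pos: [567.1, 94.8, 161.1]
tcp_rot: [179.9, -0.0, 76.7]
ft_force: [-0.2, 0.7, -2.3]
finger_gap: 44.6
```

```bash
python3 - <<'E'
from h import *
go((566.1,94.2,159),76.5); c=cam("wrist")
im=viewer.snapshot("wrist"); s=viewer.snapshot("scene"); np.save("pics/w5.npy",im); np.savez("pics/c5.npz",K=c[0],R=c[1],t=c[2])
a=cv2.resize(im[:,100:400],(400,512)); b=cv2.resize(s[120:250,205:355],(400,347)); b=np.vstack([b,np.zeros((165,400,3),np.uint8)]); save("g_w5",np.hstack([a,b]))
E
```

```text
at [567.1  94.8 161.1] [179.9  -0.   76.7] gap 44.6 F [-0.2  0.7 -2.3] t 4.92
shift [-0.8 -0.9  2.1] turn [ 0.1 -0.   0.2]
```

View pics/g_w5.png

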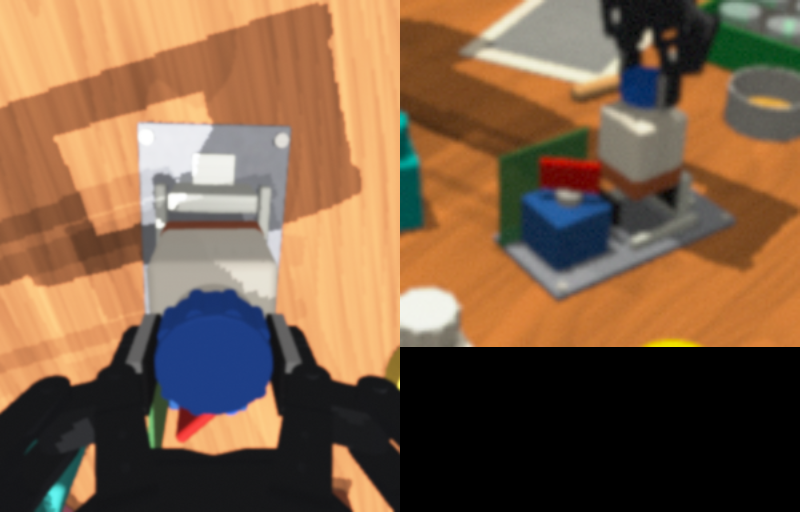

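The wrist crop shows the bottle base edge (dark band) from about (165,224) to (266,227), the stop just above it at row ~210, and rails at columns ~160 and ~265. The scene view shows the bottle upright over the bay. Next I'll measure the clearances.

```bash
python3 - <<'E'
from h import *
im=np.load("pics/w5.npy")
save("h_z",cv2.resize(im[125:255,195:320],(769,600)[::1],interpolation=cv2.INTER_CUBIC))
E
```

```text
(no output)
```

View pics/h_z.png

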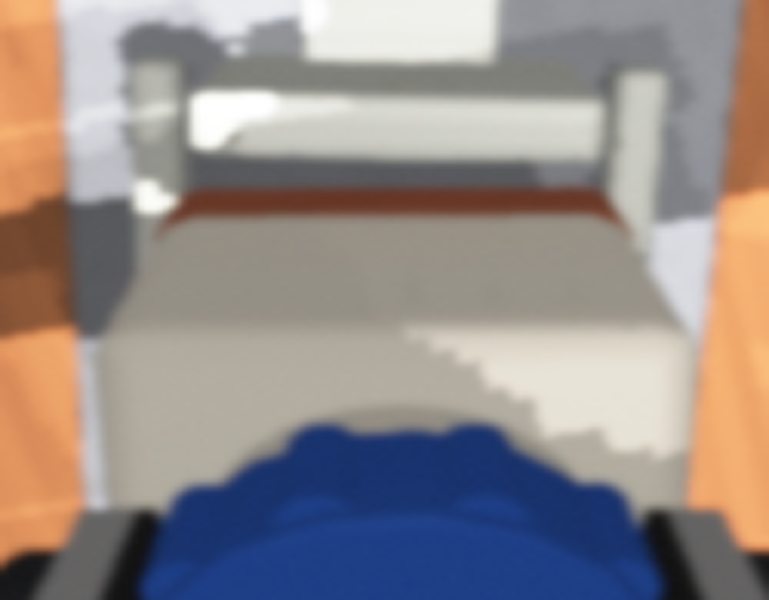

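```bash
python3 - <<'E'
from h import *
np.set_printoptions(precision=1,suppress=True)
z=np.load("pics/c5.npz"); c=(z["K"],z["R"],z["t"]); T=np.array([567.1,94.8]); a=np.radians(75.6); yd=np.array([np.cos(a),np.sin(a)]); xd=np.array([yd[1],-yd[0]])
P=lambda x,y,zz:(lambda q:np.array([(q-T)@xd,(q-T)@yd]))(onz("wrist",(195+(x+.5)/6.152,125+(y+.5)/4.615),zz,c)[:2])
for zb in(54,56.5): print("base",zb,P(190,190,zb),P(610,190,zb))
print("shoulder",P(105,330,134),P(690,330,134))
print("rails",P(184,80,20),P(180,140,20),P(612,80,20),P(606,160,20)); print("stop",P(195,157,58),P(600,161,58))
E
```

```text
base 54 [-28.7  26.8] [29.5 27.8]
base 56.5 [-28.4  27.4] [29.2 28.4]
shoulder [-27.6  28.9] [27.2 29.9]
rails [-33.1  41.5] [-34.   28.9] [33.  42.6] [33.1 25.8]
stop [-27.4  33.9] [27.3 34.1]
```

Clearances are good: x is centred, with about 5 mm on either side in y. I'll turn 1° back and lower slowly.

Request:
carry_out(commands=[[[40,0,0,20,0,0,1],[40,0,0,32,0,0,1],[40,0,0,40,0,0,1],[40,0,0,41,0,0,1],[40,0,0,41,0,0,1]]])

```text
time: 5.65
tool_pos: [566.2, 95.2, 118.4]
tcp_rot: [180.0, -0.0, 75.7]
ft_force: [-0.1, 0.1, -2.8]
finger_gap: 44.2
```

Request:
carry_out(commands=[[[40,0,0,1,0,0,0],[40,0,0,2,0,0,0],[40,0,0,3,0,0,0],[40,0,0,3,0,0,0]]])

```text
time: 6.15
tool_pos: [566.0, 95.2, 115.3]
tcp_rot: [-180.0, 0.0, 75.7]
ft_force: [0.6, 0.2, -2.0]
finger_gap: 44.5
```

Request:
carry_out(commands=[[[40,0,0,0.5,0,0,0],[40,0,0,1,0,0,0],[40,0,0,1.5,0,0,0],[40,0,0,1.5,0,0,0]]])

```text
time: 6.65
tool_pos: [566.3, 95.5, 114.5]
tcp_rot: [180.0, -0.0, 75.7]
ft_force: [-2.7, 2.5, 5.6]
finger_gap: 44.7
```

Request:
carry_out(commands=[[[40,0,0,0.5,0,0,0],[40,0,0,1,0,0,0],[40,0,0,1,0,0,0]]])

```text
time: 7.02
tool_pos: [566.4, 95.7, 114.3]
tcp_rot: [180.0, -0.1, 75.7]
ft_force: [-6.7, 2.4, 12.7]
finger_gap: 44.6
```

Request:
carry_out(commands=[[[40,0,0,-1,0,0,0],[56,0,0,-1,0,0,0],[70,0,0,-1,0,0,0],[70,0,0,-1,0,0,0],[70,0,0,-1,0,0,0]]])

```text
time: 7.65
tool_pos: [566.0, 95.1, 113.6]
tcp_rot: [-180.0, 0.0, 75.7]
ft_force: [-0.3, 0.1, -0.1]
finger_gap: 70.2
```

Request:
carry_out(commands=[[[70,0,0,0,0,0,0],[70,0,0,-20,0,0,0],[70,0,0,-60,0,0,0],[70,0,0,-110,0,0,0],[70,0,0,-110,0,0,0]]])

```text
time: 8.28
tool_pos: [569.3, 95.5, 231.4]
tcp_rot: [179.4, -0.2, 75.7]
ft_force: [0.6, 0.7, -0.3]
finger_gap: 70.0
```

```bash
python3 - <<'E'
from h import *
go((545,17,225),33)
im=viewer.snapshot("wrist"); s=viewer.snapshot("scene"); t=viewer.snapshot("top"); np.save("pics/t6.npy",t)
b=cv2.resize(s[120:250,205:355],(400,347)); d=cv2.resize(t[150:220,185:275],(400,311)); a=cv2.resize(im,(400,300)); z=np.zeros((47,400,3),np.uint8)
save("i_w6",np.hstack([np.vstack([a,d])[:600],np.vstack([b,z,z,z,z,z,z])[:600]]))
E
```

```text
at [569.3  95.5 231.4] [179.4  -0.2  75.7] gap 70.0 F [ 0.6  0.7 -0.3] t 8.28
shift [-82.1  -4.3   6.1] turn [ 0.5 -0.4 42.7]
```

View pics/i_w6.png

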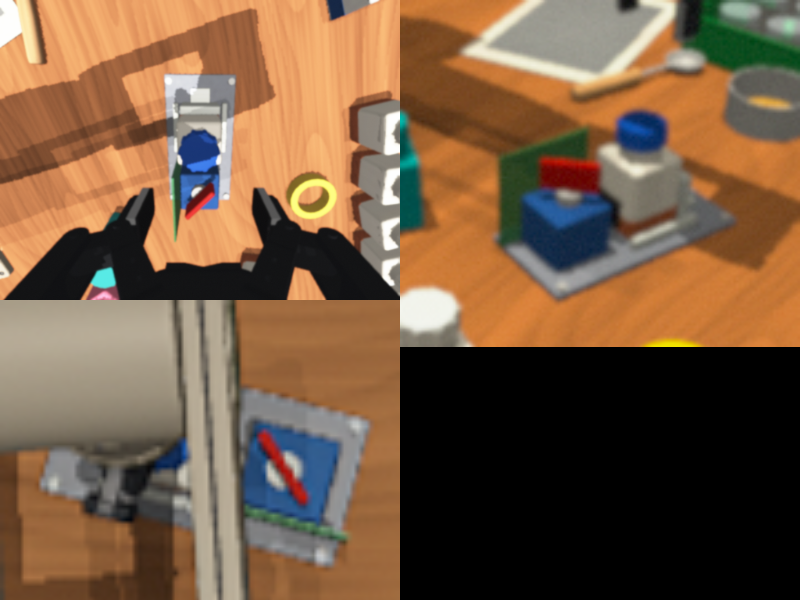

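The bottle stands upright in the bay. Now I'll go above the wing with the fingers partly shut.

Request:
carry_out(commands=[[[24,-20,0,0,0,0,10],[24,-40,0,0,0,0,20],[24,-60,0,0,0,0,30],[24,-81,-0.7,20,0,0,40],[24,-81,-0.7,30,0,0,42.7]]])

```text
time: 9.05
tool_pos: [543.6, 15.6, 191.1]
tcp_rot: [-179.9, 0.2, 32.7]
ft_force: [0.3, -0.2, 1.2]
finger_gap: 24.2
```

Request:
carry_out(commands=[[[24,0,0,0,0,0,0],[24,0,0,0,0,0,0]]])

```text
time: 9.3
tool_pos: [545.2, 17.1, 193.6]
tcp_rot: [-180.0, 0.0, 33.1]
ft_force: [0.1, 0.9, 0.6]
finger_gap: 24.1
```

```bash
cat > wing.py <<'E'
from h import *
np.set_printoptions(precision=2,suppress=True)
def wing(im,c,box=None):
    h=cv2.cvtColor(im,cv2.COLOR_RGB2HSV).astype(int); m=(((h[...,0]<6)|(h[...,0]>174))&(h[...,1]>190)&(h[...,2]>60)).astype(np.uint8)
    k,l,st,_=cv2.connectedComponentsWithStats(m); j=1+st[1:,4].argmax(); ys,xs=np.nonzero(l==j); return np.c_[xs,ys],st[j],h
E
python3 - <<'E'
from wing import *
go((545.5,17,95),33); c=cam("wrist"); im=viewer.snapshot("wrist"); np.save("pics/w7.npy",im); np.savez("pics/c7.npz",K=c[0],R=c[1],t=c[2])
p,st,h=wing(im,c); print(st,"cam",-c[1].T@c[2]); P=np.array([onz("wrist",q,104,c)[:2] for q in p],np.float32); print(cv2.minAreaRect(P),P.mean(0))
x,y=max(0,st[0]-50),max(0,st[1]-40); print(x,y); save("j_w7",cv2.resize(im[y:y+150,x:x+200],(800,600),interpolation=cv2.INTER_CUBIC))
E
```

```text
at [545.2  17.1 193.6] [-180.     0.    33.1] gap 24.1 F [0.1 0.9 0.6] t 9.3
shift [ 0.3  0.3 98.6] turn [-0.   0.   0.1]
[259 165   8  68 426] cam [616.27  63.81 316.2 ]
((548.9740600585938, 17.230222702026367), (58.761451721191406, 5.968420028686523), 33.02212905883789) [549.18  17.42]
209 125
```

View pics/j_w7.png

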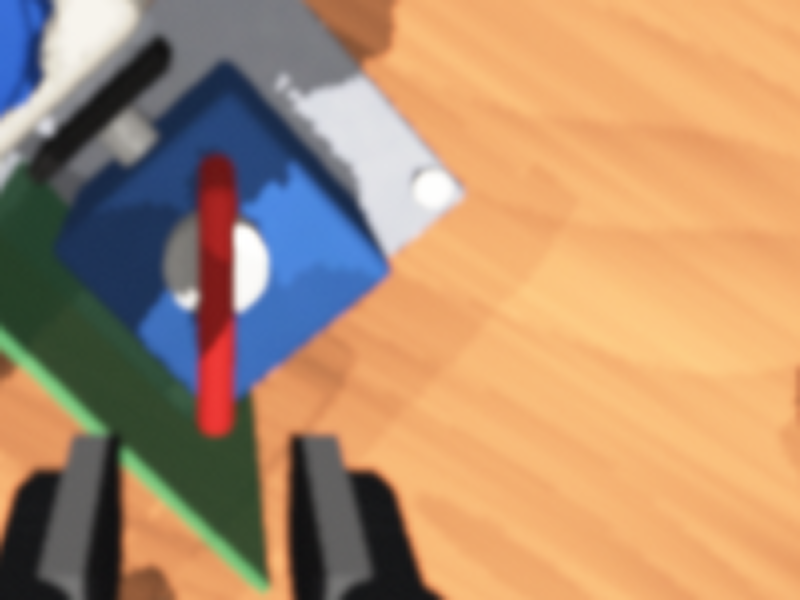

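```bash
python3 - <<'E'
from wing import *
z=np.load("pics/c7.npz"); c=(z["K"],z["R"],z["t"]); T=np.array([545.2,17.1])
a=np.radians(33.1); f=lambda q:np.array([(q[:2]-T)@[np.cos(a),np.sin(a)],(q[:2]-T)@[np.sin(a),-np.cos(a)]])
D=lambda x,y,zz:onz("wrist",(209+x/4-.4,125+y/4-.4),zz,c)
print("hub",D(216,266,72),f(D(216,266,72)),f(D(162,266,72)),f(D(270,266,72)))
print("near end",f(D(216,436,104)),"far",f(D(216,168,104)))
print("lateral wing",f(D(216,420,104)),"width",f(D(199,420,104)),f(D(236,420,104)))
print("proj tcp",[ (proj("wrist",(545.2,17.1,q),c)-[209,125])*4 for q in(104,175,193)])
q=[onz("wrist",(209+x/4,125+y/4),62,c)[:2] for x,y in((226,62),(389,268),(56,245))]; print("hous corners",q, "axis est",(q[1]+q[2])/2)
E
```

```text
hub [546.18  15.07  72.  ] [-0.29  2.23] [ -0.29 -10.37] [-0.3  14.84]
near end [-27.68   2.01] far [31.32  1.84]
lateral wing [-23.86   2.  ] width [-23.86  -1.62] [-23.86   6.26]
proj tcp [array([205.03, 314.31]), array([205.73, 496.1 ]), array([206.01, 569.07])]
hous corners [array([585.72,  37.73]), array([565.71, -23.02]), array([526.58,  47.85])] axis est [546.14  12.42]
```

Wing at 33.0° matches the tool yaw. The hub centre is 2.1 mm to tool +y, with no offset along x. Descending around the wing.

Request:
carry_out(commands=[[[24,0,2,20,0,0,0],[24,0,2,50,0,0,0],[24,0,2,60,0,0,0],[24,0,2,60,0,0,0]]])

```text
time: 9.85
tool_pos: [545.7, 15.3, 132.5]
tcp_rot: [-179.9, 0.1, 33.0]
ft_force: [0.2, -0.1, 0.7]
finger_gap: 24.2
```

Request:
carry_out(commands=[[[24,0,0,15,0,0,0],[24,0,0,30,0,0,0],[24,0,0,37,0,0,0],[24,0,0,37,0,0,0]]])

```text
time: 10.35
tool_pos: [545.8, 15.2, 95.8]
tcp_rot: [-179.9, 0.1, 33.0]
ft_force: [-0.1, 0.2, -0.2]
finger_gap: 23.9
```

```bash
python3 - <<'E'
from wing import *
go((546.3,15.4,96),33); im=viewer.snapshot("wrist"); np.save("pics/w8.npy",im); save("k_w8",cv2.resize(im[190:384,160:360],(600,582),interpolation=cv2.INTER_CUBIC))
print(r.sense()["wrist_torque"])
E
```

```text
at [545.8  15.2  95.8] [-179.9    0.1   33. ] gap 23.9 F [-0.1  0.2 -0.2] t 10.35
shift [ 0.5  0.1 -0.2] turn [-0.1  0.1  0. ]
[-0.03  0.02  0.01]
```

View pics/k_w8.png

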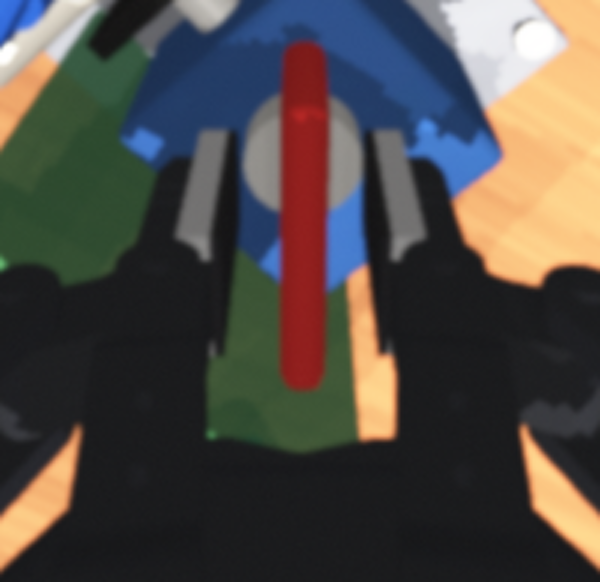

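The wing is centred between the pads. Gripping it.

Request:
carry_out(commands=[[[2,0,0,0,0,0,0],[2,0,0,0,0,0,0],[2,0,0,0,0,0,0],[2,0,0,0,0,0,0],[2,0,0,0,0,0,0]]], grip_force=90)

```text
time: 11.02
tool_pos: [546.9, 15.2, 97.6]
tcp_rot: [180.0, -0.1, 33.0]
ft_force: [-2.5, 1.8, 5.3]
finger_gap: 6.1
```

```bash
python3 -c "
from h import *
go((546.3,15.4,96),33); print(r.sense()['wrist_torque'])"
```

```text
at [546.9  15.2  97.6] [ 1.8e+02 -1.0e-01  3.3e+01] gap 6.1 F [-2.5  1.8  5.3] t 11.03
shift [-0.4 -0.5  1.6] turn [ 0.  -0.1  0. ]
[ 0.17738558  0.43019265 -0.28170505]
```

Request:
carry_out(commands=[[[2,0,0,0,0,0,4],[2,0,0,0,0,0,8],[2,0,0,0,0,0,12],[2,0,0,0,0,0,12]]])

```text
time: 11.52
tool_pos: [547.1, 14.9, 97.6]
tcp_rot: [179.9, -0.1, 21.0]
ft_force: [-0.5, -1.9, 4.5]
finger_gap: 6.3
```

```bash
python3 -c "
from h import *
go((546.3,15.4,96),33); print(r.sense()['wrist_torque'])"
```

```text
at [547.1  14.9  97.6] [ 1.799e+02 -1.000e-01  2.100e+01] gap 6.3 F [-0.5 -1.9  4.5] t 11.53
shift [-0.6 -0.8  1.6] turn [  0.1  -0.1 -12. ]
[-0.21741503  0.28123477 -0.10792605]
```

The turn tracks. To find when the bottle stops against the stop, I'll log the cap position in the fixed cameras and the wrist torque at each step.

```bash
cat > log.py <<'E'
from h import *
import json,sys
B=np.array([566.2,95.,112.]); yd=np.array([.25,.968,0])
s=r.sense(); out=[round(s["time"],2),round(s["tcp_rot"][2],2),"tz",round(s["wrist_torque"][2],3),"F",*np.round(s["ft_force"],1).tolist(),"xy",*np.round(s["tool_pos"][:2],1).tolist()]
for n in("scene","top","wrist"):
    c=cam(n); q=proj(n,B,c); g=proj(n,B+yd*5,c)-proj(n,B-yd*5,c); px=np.linalg.norm(g)/10; im=viewer.snapshot(n)
    u,v=q.round().astype(int); R=45 if n=="wrist" else 16
    if not(0<u<512 and 0<v<384): out+=[n,"out"]; continue
    y0,x0=max(v-R,0),max(u-R,0); p=im[y0:v+R,x0:u+R].astype(float); w=np.clip(p[...,2]-1.6*np.maximum(p[...,0],0)-20,0,60)
    w[p[...,1]>.75*p[...,2]]=0
    # drop the housing (its side away from yd)
    yy,xx=np.mgrid[y0:y0+w.shape[0],x0:x0+w.shape[1]]; k=((xx-q[0])*g[0]+(yy-q[1])*g[1])/np.linalg.norm(g)/px; w[abs(k)>38]=0
    out+=[n,"mm",round(float((w*k).sum()/max(w.sum(),1)),2),"A",int(w.sum()),"px/mm",round(float(px),2)]
    np.save(f"pics/L_{n}_{s['time']:.2f}.npy",im)
print(*out)
E
python3 log.py
```

```text
11.53 21.04 tz -0.108 F -0.5 -1.9 4.5 xy 547.1 14.9 scene mm -0.88 A 10850 px/mm 0.33 top mm 24.58 A 10 px/mm 0.34 wrist mm 0.41 A 481136 px/mm 2.6
```

Request:
carry_out(commands=[[[2,0,0,0,0,0,2],[2,0,0,0,0,0,4]]])

```text
time: 11.92
tool_pos: [547.1, 14.7, 97.6]
tcp_rot: [179.9, -0.1, 17.1]
ft_force: [-0.8, -1.9, 6.4]
finger_gap: 6.4
```

```bash
python3 log.py
```

```text
11.93 17.06 tz 0.262 F -0.8 -1.9 6.4 xy 547.1 14.7 scene mm -0.99 A 10937 px/mm 0.33 top mm 24.58 A 9 px/mm 0.34 wrist mm 0.23 A 479501 px/mm 2.56
```

Request:
carry_out(commands=[[[2,0,0,0,0,0,2],[2,0,0,0,0,0,4]]])

```text
time: 12.32
tool_pos: [547.1, 14.6, 97.5]
tcp_rot: [179.9, -0.1, 13.1]
ft_force: [-0.9, -2.8, 5.3]
finger_gap: 6.4
```

```bash
python3 log.py
```

```text
12.32 13.06 tz 0.288 F -0.9 -2.8 5.3 xy 547.1 14.6 scene mm -0.91 A 10845 px/mm 0.33 top mm 24.58 A 10 px/mm 0.34 wrist mm 0.34 A 477170 px/mm 2.51
```

Request:
carry_out(commands=[[[2,0,0,0,0,0,2],[2,0,0,0,0,0,4]]])

```text
time: 12.72
tool_pos: [547.2, 14.5, 97.6]
tcp_rot: [179.9, -0.1, 9.0]
ft_force: [-0.6, -3.2, 4.9]
finger_gap: 6.1
```

```bash
python3 log.py
```

```text
12.72 9.04 tz 0.311 F -0.6 -3.2 4.9 xy 547.2 14.5 scene mm -0.87 A 10899 px/mm 0.33 top mm 24.58 A 11 px/mm 0.34 wrist mm 0.27 A 474437 px/mm 2.46
```

Both tracks work, with about 0.1 mm noise, and the bottle hasn't moved yet. Continuing.

Request:
carry_out(commands=[[[2,0,0,0,0,0,2],[2,0,0,0,0,0,4]]])

```text
time: 13.12
tool_pos: [547.2, 14.3, 97.6]
tcp_rot: [179.9, -0.1, 5.0]
ft_force: [-0.1, -3.7, 5.8]
finger_gap: 6.1
```

```bash
python3 log.py
```

```text
13.12 5.04 tz 0.314 F -0.1 -3.7 5.8 xy 547.2 14.3 scene mm -0.89 A 10873 px/mm 0.33 top mm 24.58 A 8 px/mm 0.34 wrist mm 0.24 A 471879 px/mm 2.41
```

Request:
carry_out(commands=[[[2,0,0,0,0,0,2],[2,0,0,0,0,0,4]]])

```text
time: 13.52
tool_pos: [547.2, 14.1, 97.6]
tcp_rot: [179.9, -0.1, 1.0]
ft_force: [-0.9, -4.8, 4.9]
finger_gap: 6.1
```

```bash
python3 log.py
```

```text
13.53 1.03 tz 0.341 F -0.9 -4.8 4.9 xy 547.2 14.1 scene mm -0.82 A 10854 px/mm 0.33 top mm 24.58 A 7 px/mm 0.34 wrist mm 0.12 A 467723 px/mm 2.36
```

Request:
carry_out(commands=[[[2,0,0,0,0,0,2],[2,0,0,0,0,0,4]]])

```text
time: 13.92
tool_pos: [547.2, 14.0, 97.5]
tcp_rot: [179.9, -0.1, -3.0]
ft_force: [-0.0, -6.0, 5.0]
finger_gap: 6.4
```

```bash
python3 log.py
```

```text
13.93 -2.97 tz 0.34 F -0.0 -6.0 5.0 xy 547.2 14.0 scene mm -0.65 A 10859 px/mm 0.33 top mm 24.58 A 11 px/mm 0.34 wrist mm 0.41 A 464301 px/mm 2.3
```

Request:
carry_out(commands=[[[2,0,0,0,0,0,2],[2,0,0,0,0,0,4]]])

```text
time: 14.32
tool_pos: [547.2, 13.9, 97.6]
tcp_rot: [179.9, -0.1, -7.0]
ft_force: [-0.5, -6.7, 3.9]
finger_gap: 6.1
```

```bash
python3 log.py
```

```text
14.32 -6.97 tz 0.334 F -0.5 -6.7 3.9 xy 547.2 13.9 scene mm -0.11 A 11050 px/mm 0.33 top mm 24.58 A 30 px/mm 0.34 wrist mm 0.36 A 458153 px/mm 2.24
```

The bottle has started to move at yaw ~0. Now 2° steps.

Request:
carry_out(commands=[[[2,0,0,0,0,0,1],[2,0,0,0,0,0,2]]])

```text
time: 14.72
tool_pos: [547.2, 13.8, 97.6]
tcp_rot: [179.9, -0.1, -8.9]
ft_force: [-0.3, -6.3, 4.8]
finger_gap: 6.5
```

```bash
python3 log.py
```

```text
14.72 -8.94 tz 0.312 F -0.3 -6.3 4.8 xy 547.2 13.8 scene mm 0.11 A 11169 px/mm 0.33 top mm 24.58 A 47 px/mm 0.34 wrist mm 0.65 A 455537 px/mm 2.21
```

Request:
carry_out(commands=[[[2,0,0,0,0,0,1],[2,0,0,0,0,0,2]]])

```text
time: 15.12
tool_pos: [547.2, 13.7, 97.6]
tcp_rot: [179.9, -0.1, -10.9]
ft_force: [-0.6, -7.3, 4.8]
finger_gap: 6.4
```

```bash
python3 log.py
```

```text
15.12 -10.94 tz 0.338 F -0.6 -7.3 4.8 xy 547.2 13.7 scene mm 0.47 A 11323 px/mm 0.33 top mm 24.58 A 48 px/mm 0.34 wrist mm 0.67 A 451250 px/mm 2.18
```

Request:
carry_out(commands=[[[2,0,0,0,0,0,1],[2,0,0,0,0,0,2]]])

```text
time: 15.52
tool_pos: [547.2, 13.7, 97.5]
tcp_rot: [179.9, -0.1, -12.9]
ft_force: [-0.4, -7.8, 5.1]
finger_gap: 6.4
```

```bash
python3 log.py
```

```text
15.53 -12.94 tz 0.302 F -0.4 -7.8 5.1 xy 547.2 13.7 scene mm 0.79 A 11360 px/mm 0.33 top mm 24.79 A 69 px/mm 0.34 wrist mm 0.85 A 445965 px/mm 2.15
```

Request:
carry_out(commands=[[[2,0,0,0,0,0,1],[2,0,0,0,0,0,2]]])

```text
time: 15.92
tool_pos: [547.1, 13.6, 97.5]
tcp_rot: [179.9, -0.1, -14.9]
ft_force: [-0.7, -8.0, 5.3]
finger_gap: 6.7
```

```bash
python3 log.py
```

```text
15.93 -14.94 tz 0.365 F -0.7 -8.0 5.3 xy 547.1 13.6 scene mm 1.3 A 11411 px/mm 0.33 top mm 24.81 A 85 px/mm 0.34 wrist mm 1.2 A 436910 px/mm 2.12
```

Request:
carry_out(commands=[[[2,0,0,0,0,0,1],[2,0,0,0,0,0,2]]])

```text
time: 16.32
tool_pos: [547.1, 13.5, 97.5]
tcp_rot: [179.9, -0.1, -16.9]
ft_force: [-0.9, -8.1, 5.7]
finger_gap: 6.4
```

```bash
python3 log.py
```

```text
16.32 -16.94 tz 0.36 F -0.9 -8.1 5.7 xy 547.1 13.5 scene mm 1.75 A 11283 px/mm 0.33 top mm 24.89 A 109 px/mm 0.34 wrist mm 1.44 A 420529 px/mm 2.09
```

Request:
carry_out(commands=[[[2,0,0,0,0,0,1],[2,0,0,0,0,0,2]]])

```text
time: 16.73
tool_pos: [547.1, 13.4, 97.5]
tcp_rot: [179.9, -0.1, -18.9]
ft_force: [-0.9, -8.3, 6.0]
finger_gap: 6.2
```

```bash
python3 log.py
```

```text
16.73 -18.95 tz 0.307 F -0.9 -8.3 6.0 xy 547.1 13.4 scene mm 2.16 A 11191 px/mm 0.33 top mm 24.94 A 165 px/mm 0.34 wrist mm 2.14 A 402068 px/mm 2.06
```

Request:
carry_out(commands=[[[2,0,0,0,0,0,1],[2,0,0,0,0,0,2]]])

```text
time: 17.12
tool_pos: [547.1, 13.4, 97.6]
tcp_rot: [179.9, -0.1, -20.9]
ft_force: [-1.2, -9.0, 5.5]
finger_gap: 6.6
```

```bash
python3 log.py
```

```text
17.12 -20.95 tz 0.295 F -1.2 -9.0 5.5 xy 547.1 13.4 scene mm 2.61 A 11224 px/mm 0.33 top mm 24.94 A 212 px/mm 0.34 wrist mm 2.55 A 379075 px/mm 2.03
```

Request:
carry_out(commands=[[[2,0,0,0,0,0,1],[2,0,0,0,0,0,2]]])

```text
time: 17.52
tool_pos: [547.1, 13.3, 97.6]
tcp_rot: [179.9, -0.1, -22.9]
ft_force: [-1.9, -8.8, 5.3]
finger_gap: 6.4
```

```bash
python3 log.py
```

```text
17.52 -22.95 tz 0.361 F -1.9 -8.8 5.3 xy 547.1 13.3 scene mm 3.01 A 11119 px/mm 0.33 top mm 25.03 A 245 px/mm 0.34 wrist mm 2.92 A 352845 px/mm 2.0
```

Request:
carry_out(commands=[[[2,0,0,0,0,0,1],[2,0,0,0,0,0,2]]])

```text
time: 17.92
tool_pos: [547.0, 13.3, 97.5]
tcp_rot: [179.9, -0.1, -24.9]
ft_force: [-1.7, -9.5, 5.9]
finger_gap: 6.6
```

```bash
python3 log.py
```

```text
17.93 -24.95 tz 0.349 F -1.7 -9.5 5.9 xy 547.0 13.3 scene mm 3.4 A 10981 px/mm 0.33 top mm 25.13 A 235 px/mm 0.34 wrist mm 3.24 A 324239 px/mm 1.97
```

Request:
carry_out(commands=[[[2,0,0,0,0,0,1],[2,0,0,0,0,0,2]]])

```text
time: 18.32
tool_pos: [547.0, 13.2, 97.6]
tcp_rot: [179.9, -0.1, -26.9]
ft_force: [-1.5, -10.3, 5.0]
finger_gap: 6.8
```

```bash
python3 log.py
```

```text
18.32 -26.95 tz 0.448 F -1.5 -10.3 5.0 xy 547.0 13.2 scene mm 3.46 A 10887 px/mm 0.33 top mm 25.02 A 255 px/mm 0.34 wrist mm 3.18 A 293867 px/mm 1.94
```

Request:
carry_out(commands=[[[2,0,0,0,0,0,1],[2,0,0,0,0,0,2]]])

```text
time: 18.73
tool_pos: [547.0, 13.1, 97.6]
tcp_rot: [179.9, -0.2, -28.9]
ft_force: [-2.5, -10.2, 6.1]
finger_gap: 6.6
```

```bash
python3 log.py
```

```text
18.73 -28.94 tz 0.419 F -2.5 -10.2 6.1 xy 547.0 13.1 scene mm 3.69 A 10758 px/mm 0.33 top mm 25.01 A 257 px/mm 0.34 wrist mm 3.51 A 262120 px/mm 1.91
```

Request:
carry_out(commands=[[[2,0,0,0,0,0,1],[2,0,0,0,0,0,2]]])

```text
time: 19.12
tool_pos: [546.9, 13.0, 97.5]
tcp_rot: [179.9, -0.1, -30.9]
ft_force: [-2.0, -11.5, 6.8]
finger_gap: 6.6
```

```bash
python3 log.py
```

```text
19.12 -30.94 tz 0.479 F -2.0 -11.5 6.8 xy 546.9 13.0 scene mm 3.8 A 10633 px/mm 0.33 top mm 25.0 A 262 px/mm 0.34 wrist mm 3.45 A 228476 px/mm 1.88
```

The cap's motion stops and torque rises near yaw -25 to -26. I'll re-check the contact angle with an independent tracker (bottle-body correlation in the saved scene pictures).

```bash
python3 - <<'E'
from h import *
import glob
c=cam("scene"); g=proj("scene",[567.4,99.8,50],c)-proj("scene",[565,90.2,50],c); print("px per 10mm",g)
fs=sorted(glob.glob("pics/L_scene_*.npy"),key=lambda f:float(f[14:-4]))
yaw=[21,17,13,9,5,1,-3,-7,-9,-11,-13,-15,-17,-19,-21,-23,-25,-27,-29,-31]
G=[cv2.GaussianBlur(np.load(f),(3,3),0).astype(np.float32) for f in fs]
def track(p,ref,w,h):   # template from ref cut at point p, subpixel peak
    u,v=proj("scene",p,c).round().astype(int); T=G[ref][v-h:v+h+1,u-w:u+w+1]; o=[]
    for im in G:
        m=cv2.matchTemplate(im[v-h-6:v+h+7,u-w-6:u+w+7],T,cv2.TM_SQDIFF); y,x=np.unravel_index(m.argmin(),m.shape)
        q=lambda a,b,d:(a-d)/(2*(a-2*b+d)+1e-9)
        x,y=min(max(x,1),11),min(max(y,1),11)
        o.append(((x+q(m[y,x-1],m[y,x],m[y,x+1])-6),(y+q(m[y-1,x],m[y,x],m[y+1,x])-6)))
    o=np.array(o)@g/(g@g)*10; return o-o[:4].mean()
R=dict(cap=track((566.2,95,104),12,12,9),body=track((566.2+29,95-10,60),12,14,14),cap2=track((566.2,95,104),-1,11,9))
for i,y in enumerate(yaw): print(y,*[f"{k} {v[i]:.2f}" for k,v in R.items()])
E
```

```text
px per 10mm [ 2.93912106 -1.16867926]
21 cap 0.58 body -0.34 cap2 0.14
17 cap 0.55 body -0.23 cap2 0.18
13 cap -0.24 body 0.14 cap2 -0.02
9 cap -0.90 body 0.44 cap2 -0.29
5 cap -1.59 body 0.69 cap2 -2.67
1 cap -1.44 body 1.06 cap2 -2.58
-3 cap -0.97 body 1.33 cap2 -2.21
-7 cap -0.38 body 2.14 cap2 -1.55
-9 cap 0.07 body 2.41 cap2 -1.19
-11 cap 0.88 body 2.67 cap2 -0.36
-13 cap 1.54 body 2.95 cap2 0.30
-15 cap 1.89 body 3.23 cap2 0.62
-17 cap 2.31 body 3.49 cap2 1.01
-19 cap 2.65 body 3.75 cap2 1.33
-21 cap 3.03 body 4.18 cap2 1.63
-23 cap 3.41 body 4.30 cap2 1.93
-25 cap 3.54 body 4.32 cap2 2.02
-27 cap 3.66 body 4.31 cap2 2.05
-29 cap 3.75 body 4.30 cap2 2.13
-31 cap 3.76 body 4.31 cap2 2.18
```

Contact is at yaw -24.3 ± 1.5 (body tracker -23, cap tracker -25). 12 N at 70–72 N/rad means about 9–10° beyond that. One more 2° step.

Request:
carry_out(commands=[[[2,0,0,0,0,0,1],[2,0,0,0,0,0,2]]])

```text
time: 19.52
tool_pos: [546.9, 13.0, 97.5]
tcp_rot: [179.8, -0.2, -32.9]
ft_force: [-2.6, -10.7, 6.9]
finger_gap: 6.6
```

```bash
python3 log.py
```

```text
19.52 -32.94 tz 0.49 F -2.6 -10.7 6.9 xy 546.9 13.0 scene mm 4.12 A 10434 px/mm 0.33 top mm 24.98 A 259 px/mm 0.34 wrist mm 3.76 A 198242 px/mm 1.85
```

Torque is now about 0.155 N m over the free-turning level, or roughly 13 N; the angle puts it at about 11 N. I'll relieve the side load, then open partly and lift off.

Request:
carry_out(commands=[[[2,0.8,0.8,0,0,0,0],[2,1.5,1.5,0,0,0,0],[2,1.5,1.5,0,0,0,0]]])

```text
time: 20.05
tool_pos: [546.9, 12.7, 97.5]
tcp_rot: [180.0, -0.0, -32.9]
ft_force: [-4.9, -1.6, 8.7]
finger_gap: 6.3
```

```bash
python3 log.py
```

```text
20.05 -32.9 tz 0.367 F -4.9 -1.6 8.7 xy 546.9 12.7 scene mm 4.01 A 10526 px/mm 0.33 top mm 23.06 A 680 px/mm 0.34 wrist mm 3.72 A 198872 px/mm 1.84
```

Request:
carry_out(commands=[[[12,0,0,0,0,0,0],[19,0,0,0,0,0,0],[19,0,0,0,0,0,0],[19,0,0,0,0,0,0]]])

```text
time: 20.7
tool_pos: [546.9, 13.1, 96.6]
tcp_rot: [180.0, 0.0, -33.0]
ft_force: [-0.2, 0.7, 0.7]
finger_gap: 19.0
```

```bash
python3 log.py
```

```text
20.7 -32.97 tz 0.01 F -0.2 0.7 0.7 xy 546.9 13.1 scene mm 5.07 A 9821 px/mm 0.33 top mm 23.24 A 653 px/mm 0.34 wrist mm 4.84 A 169727 px/mm 1.85
```

Request:
carry_out(commands=[[[19,0,0,-15,0,0,0],[19,0,0,-35,0,0,0],[19,0,0,-80,0,0,0],[19,0,0,-120,0,0,0],[19,0,0,-120,0,0,0]]])

```text
time: 21.48
tool_pos: [549.6, 12.9, 222.7]
tcp_rot: [-179.7, -0.5, -33.0]
ft_force: [0.4, -0.1, 0.0]
finger_gap: 18.9
```

Request:
carry_out(commands=[[[19,0,0,0,0,0,-10],[19,0,0,0,0,0,-20],[19,0,0,0,0,0,-30],[19,0,0,0,0,0,-30],[19,0,0,0,0,0,-30]]])

```text
time: 22.1
tool_pos: [546.7, 13.1, 216.6]
tcp_rot: [180.0, 0.0, -3.2]
ft_force: [0.0, -0.4, -0.7]
finger_gap: 18.9
```

```bash
python3 log.py; python3 - <<'E'
from wing import *
go((546,14,200),0); c=cam("wrist"); im=viewer.snapshot("wrist"); p,st,h=wing(im,c); P=np.array([onz("wrist",q,104,c)[:2] for q in p],np.float32); print(st,cv2.minAreaRect(P),P.mean(0))
s=viewer.snapshot("scene"); old=np.load("pics/scene0.npy")
# bottle upright: blue cap centroid from scene against expected axis; scene change outside the work area
t=viewer.snapshot("top"); cs=[]
for n,i,z in(("scene",s,0),("wrist",im,0)):
    hh=cv2.cvtColor(i,cv2.COLOR_RGB2HSV); m=((hh[...,0]>100)&(hh[...,0]<130)&(hh[...,1]>150)&(hh[...,2]>50)).astype(np.uint8); k,l,s2,ce=cv2.connectedComponentsWithStats(m)
    q=proj(n,(568,100,110),cam(n)); j=min((j for j in range(1,k) if s2[j,4]>60),key=lambda j:np.hypot(*(ce[j]-q))); print(n,ce[j],s2[j],"expected",q); cs.append(ray(n,ce[j]))
print("cap",meet(*cs))
d=(np.abs(s.astype(int)-old.astype(int)).max(2)>60).astype(np.uint8); d=cv2.morphologyEx(d,cv2.MORPH_OPEN,np.ones((3,3)))
k,l,s2,ce=cv2.connectedComponentsWithStats(d); print("changed",[s2[j].tolist() for j in range(1,k) if s2[j,4]>25])
E
```

```text
22.1 -3.21 tz 0.029 F 0.0 -0.4 -0.7 xy 546.7 13.1 scene mm 3.17 A 11380 px/mm 0.33 top mm 0.0 A 0 px/mm 0.34 wrist mm 4.24 A 148470 px/mm 1.19
at [546.9  13.1 216.7] [-180.     0.    -3.1] gap 18.7 F [0.8 0.6 0. ] t 22.25
shift [-0.9 -0.9 16.7] turn [-0.   0.  -3.1]
[243 163  33  56 526] ((549.550537109375, 15.126115798950195), (9.089000701904297, 56.79945373535156), 58.56533432006836) [550.08  14.71]
scene [296.47 168.35] [289 162  17  14 196] expected [297.18 168.49]
wrist [159.92 178.72] [ 131  151   60   57 2502] expected [158.91 178.2 ]
cap (array([567.25,  98.73, 110.59]), np.float64(0.9428282580952417))
changed [[255, 0, 34, 57, 1042], [290, 0, 9, 28, 146], [289, 29, 9, 5, 39], [92, 30, 18, 13, 111], [80, 33, 13, 16, 123], [281, 58, 14, 7, 65], [181, 61, 9, 12, 87], [261, 65, 17, 6, 80], [248, 69, 48, 80, 2371], [167, 126, 92, 67, 1848], [0, 155, 184, 138, 4769], [271, 160, 39, 50, 976], [257, 178, 10, 10, 64], [165, 191, 37, 56, 1455], [268, 197, 10, 6, 40], [291, 205, 47, 27, 557], [284, 213, 10, 7, 48]]
```

The wing, the cap (567,99, height 111, so upright) and the free gripper all check out. The scene changed only where the arm, its shadow, the bottle and the wing are. Handing in.

```bash
python3 -c "
from h import *
print(r.hand_in()); print(r.sense()['time'])"
```

```text
the job is handed in; nothing more can be done
None
the job is handed in; nothing more can be done
```

I set the blue-capped bottle down upright in the bay, turned the red wing knob clockwise until the pad held the bottle against the stop, let go and handed in. That took about 22 s of the 72 s; the hand-in gives no verdict.

- **Placing:** I lowered the bottle in small steps until it touched the bay floor (about 13 N pressing down at most). I then backed off 1 mm and opened the jaws.
- **Clamping force:** My estimate is 9 to 13 N, which I could only infer.
  - **Contact point:** The bottle met the stop at a tool yaw of about -24°. The body tracker gave -23° and the cap tracker -25°.
  - **By angle:** I stopped at -33°, which works out at about 11 N.
  - **By torque:** The knob torque, 0.155 N m above free turning, gives about 13 N.
- **After release:** The cap measured at (567, 99) mm and 111 mm high, so the bottle is upright, and the gripper read no force. The wing measured -31.4° from an oblique view against -33° at the tool. If that is real rather than view bias, the force is nearer 9 N, still within the 6 to 18 N that holds well.
- **Surroundings:** I saw no contact force at the guard. The before/after scene picture showed changes only at the arm, its shadow, the bottle and the wing. I had used all 12 views by then, so the last checks were numbers only.

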